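# Centre the condiment pot on its stand

### The job

Two identical lidded condiment pots each stand on a small round wooden stand by the till; one is well centred, the other has been knocked off-centre and stands at the very edge of its stand. With closed fingertips, push the off-centre pot low on its belly with light, gentle taps until it stands upright in the middle of its stand, then draw back clear of it. Do not grip or lift it, tip it over or knock it off, and leave the other pot and the things around where they are.

Things in the scene. Friction and masses are not known exactly. Their poses are not given: they have to be found in the camera images.
- pot_off: the off-centre condiment pot: a loose round white ceramic pot with a pale wooden lid and knob, about 0.18 kg, 73 mm high in all, the same from all sides. Narrow foot 34 mm across; belly widest (60 mm across, radius 30 mm) 18 mm above its underside; it tapers above that to a 33 mm neck under a 39 mm lid at 52 to 61 mm. Pushed level at the belly it slides; pushed near the lid or with a jolt it rocks or topples. Origin: centre of its underside; z points up out of the lid.
- pot_ok: the other condiment pot, identical, already standing centred on its own stand; to be left alone. Origin: centre of its underside; z up.
- stand_a: the small round turned wooden stand under the off-centre pot, screwed down: 40 mm high, flat round top 72 mm across, waist 48 mm, foot 84 mm across. Origin: centre of its foot, on the counter; its top's centre is 40 mm straight above; z up (yaw means nothing, it is round). At the start the pot's axis is 16 to 22 mm from the stand's axis, in any direction.
- stand_b: the identical wooden stand under the other pot, 40 mm high, screwed down. Origin: centre of its foot; z up. Which stand is on the left and which on the right varies.
- card_pack: bystander: small flat grey tin, 40x58x14 mm, lying loose between the two stands. Origin: centre of its underside.
- marker: bystander: marker pen, 17x135x16 mm, lying loose near the front edge of the counter. Origin: centre of its underside.
- sweet_red: bystander: red wrapped sweet, 19x45x12 mm, lying loose on the counter nearer to the robot than the right-hand stand. Origin: centre of its underside.
- sweet_yellow: bystander: yellow wrapped sweet, 19x45x12 mm, lying loose on the counter beyond the left-hand stand. A sealed meal tray (204x272x33 mm, fixed) lies beyond both stands, its near edge at least 15 mm past their feet; a bench tape dispenser 103 mm high (fixed) stands to the left of the left-hand stand, at least 20 mm from it. Origin: centre of its underside.

How it is judged (in metres and radians):
At the end, for the whole second after the job is handed in: The pot that was off-centre stands upright and still on its stand, its axis within 6 mm of the stand's; the other pot still stands upright and centred on its own stand (within 8 mm) (horizontal distance between pot_off and stand_a below 0.006 m and angle between each of pot_off, pot_ok's own z axis and vertical below 0.06 rad and height (world z) of pot_off between 0.037 and 0.043 m and linear speed of pot_off below 0.01 m/s and horizontal distance between pot_ok and stand_b below 0.008 m and height (world z) of pot_ok above 0.037 m); the robot touches nothing.
It fails at once if the off-centre pot is lifted (height (world z) of pot_off above 0.052 m).
It fails at once if the pot falls off its stand or is tipped by more than about 20 degrees (height (world z) of pot_off below 0.028 m or angle between pot_off's own z axis and vertical above 0.35 rad).
It fails at once if the pot is squeezed or pushed hard (more than 5.5 N) (contact force between any of the arm, the fingers and pot_off above 5.5 N).
It fails at once if the other pot is disturbed (5 mm) (distance of pot_ok from where it was at the start of the episode above 0.005 m).
It fails at once if a bystander is pushed about (20 mm) (distance of any of card_pack, marker, sweet_red, sweet_yellow from where it was at the start of the episode above 0.02 m).
It also fails if it takes over 42 s, if anything falls off the work surface, if the arm or the gripper's body presses on something with over 40 N, if the wrist force passes 120 N, or if a joint passes its speed limit or range.

### The arm

A 6-joint arm with a two-finger parallel gripper is mounted at the origin on a cart in front of the work surface, level with it; the furniture and walls round the work are solid. World frame = base frame: x ahead of the robot, y to its left, z up, the work surface at z = 0. Lengths are in mm, angles in rad, forces in N, time in s.
With the tool pointing down it reaches from about 350 to 775 mm from the base axis. Payload 7.3 kg.
Tool frame: the origin (TCP) lies midway between the tips of the shut fingers; the grasp point (between the pads) lies 19 mm behind it (bot.grip_depth is the distance from the TCP to the grasp point, in mm); z points along the fingers, x is the direction in which the jaws open and shut, and the axes are right-handed (so a half turn about z gives the same grasp; the last joint's range is limited). The gripper opens to 92 mm and grips with 3 to 60 N. Pads are 19 mm wide; open, the fingers measure 130 mm over their backs; the gripper's body (75 mm by 190 mm) begins 47 mm behind the grasp point.
Start: joints at [-1.46, 0.342, 1.524, -0, 1.275, -0.146], TCP at [133.365, -507.798, 226.741] pointing down, gripper open.
Joint ranges: [-2.53, 2.53], [-0.77, 2.02], [0.04, 2.7], [-1, 4.14], [0.28, 2.66], [-3.11, 3.11]. Speed limits (rad/s): [2.57, 2.57, 3.14, 3.14, 3.14, 3.14].

### API

Orientations are given as [roll, pitch, yaw] about the fixed x, y, z axes, in that order (R = Rz(yaw) Ry(pitch) Rx(roll)).
In Python, from plant import bot gives the robot as it stands. The module is installed in compiled form; this text tells all that it offers.
- The arm moves only by the shell command python3 -m inch 'ROWS'. ROWS is JSON, a list that holds one entry, the list of rows, each a list of 7 numbers: the shift along the tool's x, y, z each as a share of 0.2 m, from -1 to 1, then the turn, a rotation vector about the tool's x, y, z each as a share of 45 degrees, from -1 to 1, then the closure, from -1 (fully open) to 1 (shut), so that 0 is half open. A call has exactly 10 rows; each row is the pose to reach, as a shift and turn from the pose commanded when the call began, along the tool's axes at that moment; what a row does not reach only later rows make up. A row lasts 1/8 s, in which the tool goes at most 62.5 mm and 10.7 degrees, less where a joint would pass 70% of its speed; a pose out of reach is approached as far as the arm can. A call with a number of a shift or a turn outside -1 to 1 is refused whole. A call with a gripper value outside its range is refused whole. The fingers move at their own pace and stop on an object; the grip force is fixed at half the most. Time passes only in rows, so rows that repeat a pose let the fingers close, or fill a call up. It gives the time, the measured TCP pose, the force and the opening at its end, in the units of the state.
- bot.get_obs(): the state, without advancing time (a new reading comes with each control period).
- bot.capture(name): name is "scene" or "side" or "wrist"; returns the picture (400x640x3 uint8, red, green, blue); there is no depth.
- bot.camera_params(name): a dict with "fx", "fy", "cx", "cy" (pixels), "R" (3x3) and "t" (3): a world point X has camera coordinates R X + t; the wrist camera has in their place "T_tool_cam" (4x4, takes a point from camera to tool coordinates, whose origin is the TCP and whose axes are the tool frame's). Camera axes: x right, y down, z forward; pixel columns grow to the right and rows downward; lengths in mm; the calibration is good to about 2 mm. A picture is of the moment at which its call begins: read the wrist's pose just before it. camera_params takes no time and is no camera call.
- bot.close_job(): hands the job in, once; it reports no verdict.
The state is a dict: "time": time; "joint_positions": joint angles; "dq": joint speeds; "tau": joint torques, N m; "tool_pos": TCP position; "tcp_rot": TCP orientation; "contact_force": force on the tool from outside, world axes, zero at the start; "moment": the same for the moment, N m; "grip_width": finger opening in mm.
Only numpy, scipy, OpenCV 4.12 (cv2) and the standard library are available. Lean on these libraries where they do the work, as an engineer would, in place of code of your own. Each camera call takes 0.05 s, during which the arm holds its last target.

## Working session

There is one attempt and no reset: what is moved stays moved. The work goes in short steps, Python scripts to look and compute and a shell command to move; the robot and the scene stay as the last step left them, time stands still between calls to the robot, and variables do not carry over. Pictures are saved under pics/ and viewed, and the job is handed in when it is done.

```bash
mkdir -p pics; python3 - <<'E'
from plant import bot
import cv2
o=bot.get_obs();print({k:(v if not hasattr(v,'round') else v) for k,v in o.items()})
for n in("scene","side","wrist"):
    im=bot.capture(n);cv2.imwrite(f"pics/{n}0.png",im[:,:,::-1]);print(n,bot.camera_params(n))
E
```

```text
{'time': 0.0, 'joint_positions': array([-1.45997291e+00,  3.42700640e-01,  1.52501374e+00, -2.35160063e-05,
        1.27540267e+00, -1.46018793e-01]), 'dq': array([ 1.00741069e-03,  3.84186293e-05,  1.98124777e-04, -2.00439670e-03,
       -1.20660521e-03, -3.39840555e-04]), 'tau': array([-1.39109776e-03, -4.31244743e+01, -2.44221014e+01,  7.17408629e-02,
        5.59722050e-02, -1.22295064e-04]), 'tool_pos': array([ 133.32383576, -507.36682949,  226.05757104]), 'tcp_rot': array([-3.14139310e+00,  1.51144781e-03, -1.31394710e+00]), 'contact_force': array([-0.0936741 , -0.28947714, -0.66424359]), 'moment': array([ 0.02766153, -0.007444  ,  0.03341794]), 'grip_width': 91.54250722253435}
scene {'fx': 511.17036158915414, 'fy': 511.17036158915414, 'cx': 322.3036447587451, 'cy': 204.48590376960578, 'R': array([[ 0.42102498, -0.90698817, -0.01050828],
       [-0.56280373, -0.25213376, -0.7871979 ],
       [ 0.71132969,  0.33734408, -0.61661093]]), 't': array([-359.47654248,  292.77843659,  635.31490315])}
side {'fx': 447.3830214885516, 'fy': 447.3830214885516, 'cx': 320.89421466121036, 'cy': 204.01306497540094, 'R': array([[-0.99828892, -0.05680447, -0.01387389],
       [-0.02792871,  0.6716447 , -0.7403468 ],
       [ 0.05137333, -0.73869253, -0.67208194]]), 't': array([463.29193601, 164.07007681, 919.04597006])}
wrist {'fx': 305.46592066803487, 'fy': 305.46592066803487, 'cx': 319.8943535670404, 'cy': 205.1569103900125, 'T_tool_cam': array([[ 9.99999612e-01, -8.62854380e-04, -1.75499759e-04,
        -6.87338757e-01],
       [ 8.77630213e-04,  9.60579497e-01,  2.78004065e-01,
        -7.46520995e+01],
       [-7.12955548e-05, -2.78004111e-01,  9.60579882e-01,
        -1.58511527e+02],
       [ 0.00000000e+00,  0.00000000e+00,  0.00000000e+00,
         1.00000000e+00]])}
```

View pics/scene0.png

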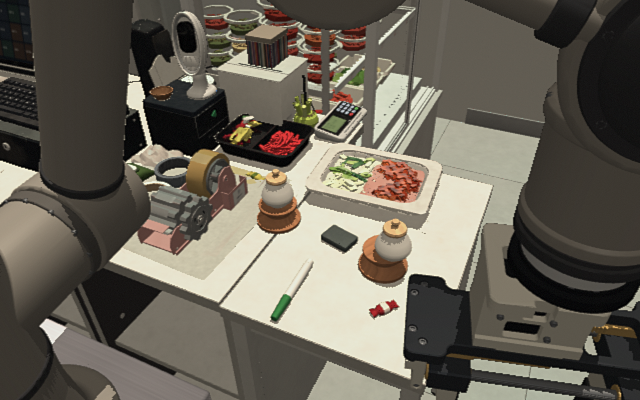

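View pics/side0.png

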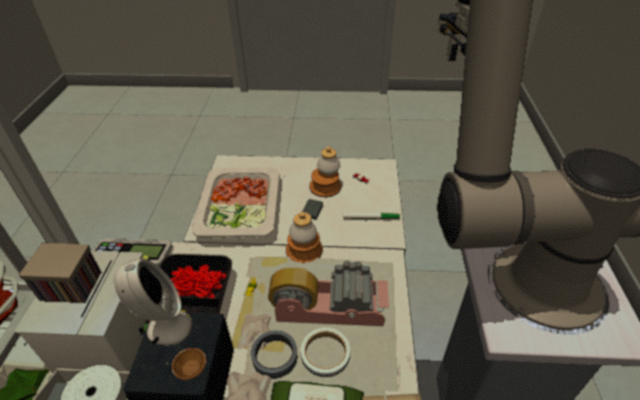

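View pics/wrist0.png

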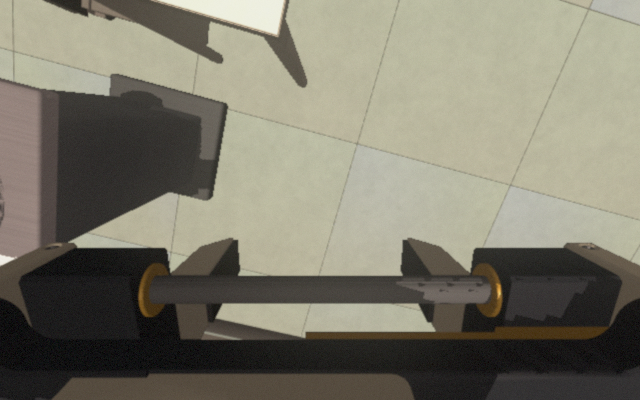

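The off-centre pot is on the right-hand stand: in the scene view its lid is near (395,227) and the stand near (384,262). The left pot, near (277,190), looks centred. Next I'll zoom in to measure.

```bash
python3 - <<'E'
import cv2,numpy as np
a=cv2.imread("pics/scene0.png");b=cv2.imread("pics/side0.png")
A=cv2.resize(a[205:295,345:435],(540,540),interpolation=cv2.INTER_CUBIC)
cv2.imwrite("pics/sc_z.png",A)
B=cv2.resize(b[140:205,300:365],(520,520),interpolation=cv2.INTER_CUBIC)
cv2.imwrite("pics/si_z.png",B)
E
```

```text
(no output)
```

View pics/sc_z.png

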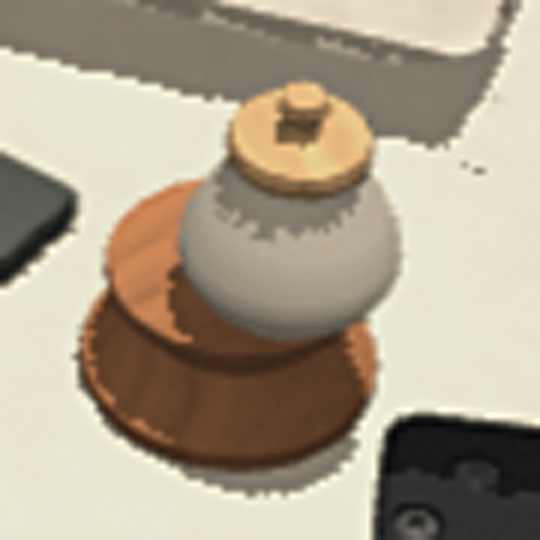

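View pics/si_z.png

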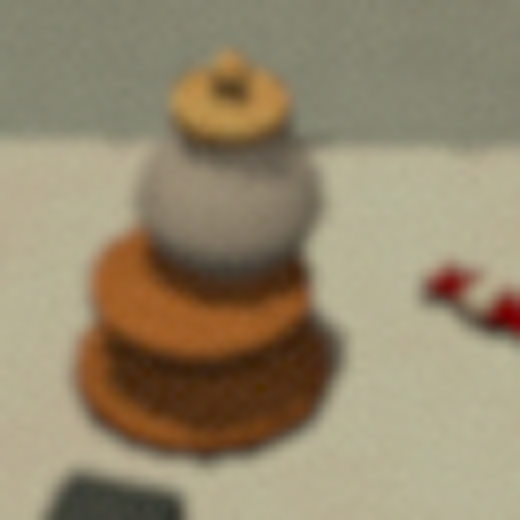

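```bash
cat > h.py <<'E'
import numpy as np
from scipy.optimize import least_squares
from plant import bot
def ray(n,p,z):
    c=bot.camera_params(n);p=np.atleast_2d(np.array(p,float))
    d=np.c_[(p[:,0]-c['cx'])/c['fx'],(p[:,1]-c['cy'])/c['fy'],np.ones(len(p))]@c['R']
    o=-c['R'].T@c['t']
    return (o+d*((z-o[2])/d[:,2])[:,None])[:,:2]
def circ(P,r=None):
    if r: f=lambda q:np.hypot(*(P-q).T)-r;x0=P.mean(0)
    else: f=lambda q:np.hypot(*(P-q[:2]).T)-q[2];x0=[*P.mean(0),40]
    s=least_squares(f,x0);return s.x.round(1),np.sqrt(np.mean(s.fun**2)).round(2)
def proj(n,X):
    c=bot.camera_params(n);k=np.array(X)@c['R'].T+c['t'];return k[...,:2]/k[...,2:]*c['fx']+[c['cx'],c['cy']]
E
python3 - <<'E'
from h import *
sc=lambda p:(np.array(p)+.5)/6-.5+[345,205]
si=lambda p:(np.array(p)+.5)/8-.5+[300,140]
D={'scene':(sc,[(108,255),(115,225),(135,200),(165,185),(195,181),(120,290),(150,322),(185,345)],[(80,360),(100,405),(150,447),(230,468),(300,455),(350,420),(375,375)],[(230,140),(372,145),(300,182),(250,172),(350,172),(265,93),(340,93)]),
'side':(si,[(92,285),(100,260),(120,240),(145,230),(130,335),(165,352),(205,360),(250,352),(290,330),(308,300),(305,265)],[(78,375),(100,415),(150,443),(205,452),(265,440),(315,405),(335,365)],[(170,105),(290,102),(230,132),(190,125),(270,125),(195,70),(265,70)])}
for n,(f,t,ft,l) in D.items():
    for nm,p,z,r in(('top',t,40,36),('foot',ft,2,42),('lid',l,101,19.5)):
        P=ray(n,f(p),z);print(n,nm,circ(P,r),circ(P))
E
```

```text
scene top (array([ 467.4, -292.9]), np.float64(0.81)) (array([ 467.3, -292.6,   35.8]), np.float64(0.81))
scene foot (array([ 468.3, -291.3]), np.float64(0.72)) (array([ 467.2, -291.6,   41.2]), np.float64(0.58))
scene lid (array([ 456. , -309.5]), np.float64(1.0)) (array([ 455.8, -309.6,   19.1]), np.float64(0.92))
side top (array([ 469.7, -289. ]), np.float64(1.45)) (array([ 470. , -288.3,   34.8]), np.float64(0.94))
side foot (array([ 469.8, -295.3]), np.float64(0.68)) (array([ 469.7, -294.5,   41.4]), np.float64(0.59))
side lid (array([ 461.9, -305.4]), np.float64(1.09)) (array([ 461.8, -305. ,   18.4]), np.float64(0.33))
```

```bash
python3 -m inch '[[[-0.02,-0.1,0,0,0,-0.12,1],[-0.04,-0.2,0,0,0,-0.24,1],[-0.06,-0.3,0,0,0,-0.36,1],[-0.08,-0.4,0,0,0,-0.48,1],[-0.1,-0.5,0,0,0,-0.6,1],[-0.12,-0.6,0,0,0,-0.72,1],[-0.14,-0.7,0,0,0,-0.84,1],[-0.16,-0.8,0,0,0,-0.95,1],[-0.16,-0.85,0,0,0,-0.95,1],[-0.16,-0.85,0,0,0,-0.95,1]]]'
python3 - <<'E'
from h import *
o=bot.get_obs();print(o['tool_pos'],o['tcp_rot'],o['joint_positions'])
E
```

```text
time: 1.4
tool_pos: [289.9, -433.6, 226.6]
tcp_rot: [3.142, 0.0, -0.569]
contact_force: [-0.5, -0.1, -0.6]
grip_width: 0.9
[ 289.91687842 -433.61813161  226.55206375] [ 3.14150268e+00  2.61568498e-04 -5.68517548e-01] [-1.12832272e+00  3.36084179e-01  1.53340592e+00 -2.25089497e-04
  1.27227643e+00 -5.59738963e-01]
```

```bash
python3 -m inch '[[[0.05,-0.08,0.05,0,0,0,1],[0.1,-0.16,0.1,0,0,0,1],[0.15,-0.24,0.15,0,0,0,1],[0.2,-0.32,0.2,0,0,0,1],[0.25,-0.4,0.25,0,0,0,1],[0.3,-0.48,0.3,0,0,0,1],[0.35,-0.56,0.35,0,0,0,1],[0.37,-0.58,0.38,0,0,0,1],[0.37,-0.58,0.38,0,0,0,1],[0.37,-0.58,0.38,0,0,0,1]]]'
python3 - <<'E'
from h import *
import cv2
o=bot.get_obs();print(o['tool_pos'],o['tcp_rot'])
cv2.imwrite("pics/wrist1.png",bot.capture("wrist")[:,:,::-1])
E
```

```text
time: 2.65
tool_pos: [414.2, -376.1, 151.0]
tcp_rot: [3.141, -0.0, -0.568]
contact_force: [0.2, -0.5, 0.1]
grip_width: 0.2
[ 414.16316406 -376.12646427  151.0224222 ] [ 3.14119313e+00 -4.57978620e-04 -5.68385715e-01]
```

View pics/wrist1.png

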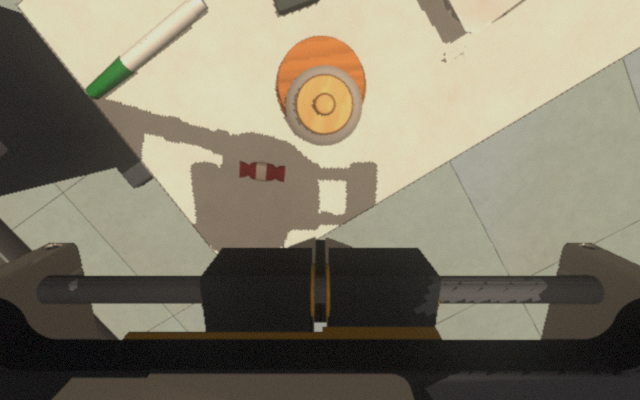

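The wrist view shows the lid at about (324,104), the orange stand disc around (321,75) and the fingertips at (320,290). I'll measure from masks here.

```bash
cat >> h.py <<'E'
import cv2
from scipy.spatial.transform import Rotation as Ro
def wray(o,p,z):
    c=bot.camera_params('wrist');p=np.atleast_2d(np.array(p,float))
    d=np.c_[(p[:,0]-c['cx'])/c['fx'],(p[:,1]-c['cy'])/c['fy'],np.ones(len(p))]
    R=Ro.from_euler('xyz',o['tcp_rot']).as_matrix();T=c['T_tool_cam']
    d=d@(R@T[:3,:3]).T; q=o['tool_pos']+R@T[:3,3]
    return (q+d*((z-q[2])/d[:,2])[:,None])[:,:2]
def measure(o,im,box=(260,0,400,200),save=None):
    x0,y0,x1,y1=box
    hsv=cv2.cvtColor(im,cv2.COLOR_RGB2HSV)[y0:y1,x0:x1]
    H,S,V=[hsv[...,i].astype(int) for i in range(3)]
    k=np.ones((3,3),np.uint8)
    def big(m):
        m=cv2.morphologyEx(m.astype(np.uint8)*255,cv2.MORPH_OPEN,k)
        cs,_=cv2.findContours(m,cv2.RETR_EXTERNAL,cv2.CHAIN_APPROX_NONE)
        return max(cs,key=cv2.contourArea).reshape(-1,2)+[x0,y0]
    lid=big((H>15)&(H<25)&(S>85)&(V>110))
    st=big((H<15)&(S>120)&(V>90))
    return lid,st
E
python3 - <<'E'
import cv2
im=cv2.imread('pics/wrist1.png');h=cv2.cvtColor(im,cv2.COLOR_BGR2HSV)
for p in[(310,104),(324,104),(340,104),(345,120),(290,60),(320,45),(355,70),(292,110),(358,110),(324,140),(250,60)]:print(p,h[p[1],p[0]])
print(h[30:150:3,322].tolist())
cv2.imwrite('pics/w1z.png',cv2.resize(im[20:160,250:390],(560,560),interpolation=cv2.INTER_CUBIC))
E
```

```text
(310, 104) [ 17 142 221]
(324, 104) [ 19 136 223]
(340, 104) [ 19 136 223]
(345, 120) [ 19 132 222]
(290, 60) [ 12 172 208]
(320, 45) [ 13 172 222]
(355, 70) [ 12 167 214]
(292, 110) [ 16  65 157]
(358, 110) [ 16  66 178]
(324, 140) [ 15  62 156]
(250, 60) [ 26  47 222]
[[22, 51, 221], [22, 52, 222], [13, 151, 197], [12, 170, 215], [13, 170, 223], [13, 174, 220], [12, 173, 217], [12, 171, 213], [13, 169, 205], [13, 175, 216], [13, 176, 223], [13, 170, 220], [16, 74, 172], [17, 69, 181], [16, 69, 186], [16, 140, 187], [19, 135, 223], [19, 138, 222], [19, 135, 225], [20, 132, 223], [21, 127, 223], [18, 137, 166], [17, 139, 222], [18, 135, 223], [18, 137, 224], [18, 136, 223], [18, 140, 223], [17, 141, 222], [15, 135, 134], [19, 136, 222], [19, 137, 222], [19, 134, 222], [18, 138, 222], [18, 137, 223], [16, 141, 203], [16, 72, 142], [17, 65, 160], [17, 65, 150], [17, 63, 145], [25, 45, 220]]
```

View pics/w1z.png

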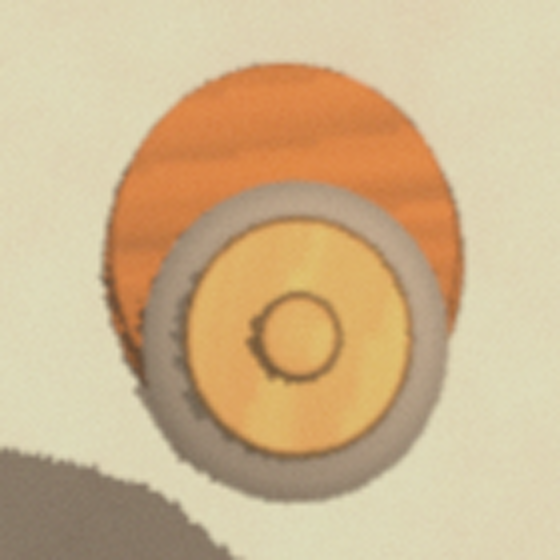

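```bash
cat >> h.py <<'E'
def offs(o,im,box=(260,0,400,200),rowmax=78):
    lid,st=measure(o,im,box)
    L=wray(o,lid,101);S=wray(o,st[st[:,1]<rowmax],40)
    l=circ(L,19.5);s=circ(S,36)
    print('lid',l,circ(L)[0],'stand',s,circ(S)[0],len(S))
    a=l[0]-s[0]; psi=o['tcp_rot'][2]
    d=s[0]-l[0]; r=l[0]-o['tool_pos'][:2]
    ex=np.array([np.cos(psi),np.sin(psi)]);ey=np.array([np.sin(psi),-np.cos(psi)])
    print('off',a,np.hypot(*a),'dir yaw wanted',np.arctan2(-d[0],d[1]),'need tool x,y',d@ex,d@ey,'pot in tool',r@ex,r@ey)
E
python3 - <<'E'
from h import *
o=bot.get_obs();im=cv2.imread('pics/wrist1.png')[:,:,::-1].copy()
offs(o,im)
# belly silhouette: white-ish grey low part
hsv=cv2.cvtColor(im,cv2.COLOR_RGB2HSV)
# radial edge scan of pot belly lower half against counter
P=[]
for a in np.radians(np.arange(20,160,4)):
    for r in np.arange(30,48,.25):
        x,y=324.5+r*np.cos(a),104+r*np.sin(a)
        v=hsv[int(round(y)),int(round(x))]
        if v[2]>200 and v[0]>20: P.append((x,y));break
print('belly',circ(wray(o,P,58),30),circ(wray(o,P,58)))
E
```

```text
lid (array([ 460.5, -307.5]), np.float64(1.61)) [ 460.5 -307.5   18. ] stand (array([ 496.4, -248.7]), np.float64(12.09)) [ 479.5 -273.7   21.6] 174
off [-35.9 -58.8] 68.89303302947258 dir yaw wanted -0.54813654896817 need tool x,y -1.4074483281290135 -68.87865481557873 pot in tool 2.081908823020829 -82.85388586295426
belly (array([ 459.4, -307.8]), np.float64(0.69)) (array([ 460.7, -305.5,   32.1]), np.float64(0.33))
```

```bash
sed -i "s/lid,st=measure(o,im,box)$/lid,st=measure(o,im,box);st=cv2.convexHull(st.astype(np.int32)).reshape(-1,2)/" h.py
python3 - <<'E'
from h import *
o=bot.get_obs();im=cv2.imread('pics/wrist1.png')[:,:,::-1].copy()
offs(o,im)
E
```

```text
lid (array([ 460.5, -307.5]), np.float64(1.61)) [ 460.5 -307.5   18. ] stand (array([ 468.3, -291.3]), np.float64(0.12)) [ 468.3 -291.3   36. ] 22
off [ -7.8 -16.2] 17.979988876526033 dir yaw wanted -0.44872334401072195 need tool x,y -2.14964118689753 -17.851023577587746 pot in tool 2.081908823020829 -82.85388586295426
```

```bash
python3 -m inch '[[[0.02,0,0.1,0,0,-0.05,1],[0.043,-0.003,0.2,0,0,-0.1,1],[0.043,-0.003,0.3,0,0,-0.1,1],[0.043,-0.003,0.4,0,0,-0.1,1],[0.043,-0.003,0.47,0,0,-0.1,1],[0.043,-0.003,0.495,0,0,-0.1,1],[0.04,-0.04,0.495,0,0,-0.1,1],[0.037,-0.08,0.495,0,0,-0.1,1],[0.033,-0.128,0.495,0,0,-0.1,1],[0.033,-0.128,0.495,0,0,-0.1,1]]]'
python3 - <<'E'
from h import *
o=bot.get_obs();print(o['tool_pos'],o['tcp_rot'])
im=bot.capture("wrist");cv2.imwrite("pics/wrist2.png",im[:,:,::-1])
im=bot.capture("scene");cv2.imwrite("pics/scene2.png",im[:,:,::-1])
E
```

```text
time: 3.95
tool_pos: [434.4, -356.8, 52.1]
tcp_rot: [3.141, -0.0, -0.488]
contact_force: [0.9, -0.6, -0.4]
grip_width: 0.8
[ 434.35487995 -356.79629564   52.0664532 ] [ 3.14148817e+00 -3.87893196e-04 -4.87925120e-01]
```

View pics/wrist2.png

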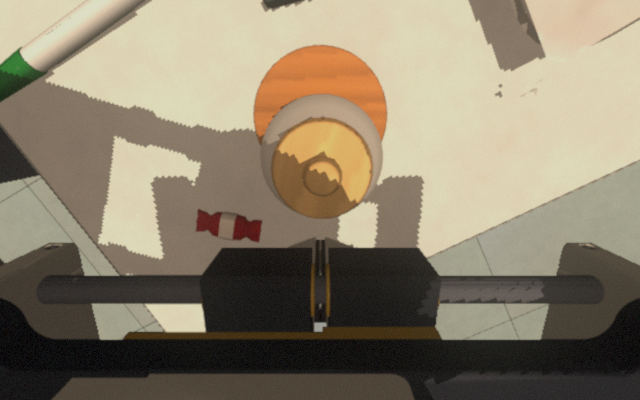

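View pics/scene2.png

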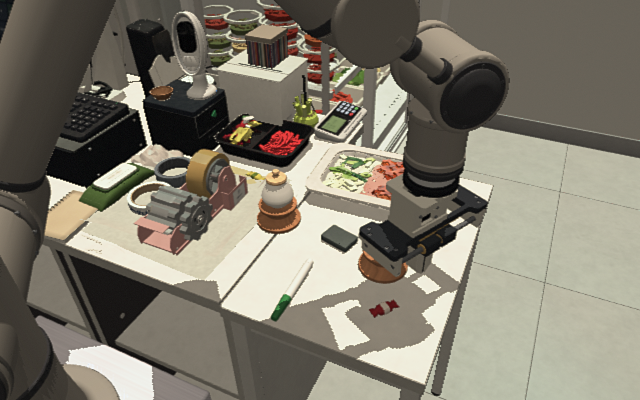

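```bash
sed -i "s/lid=big(.*/lid=big((H>13)\&(H<25)\&(S>95)\&(V>60)\&((H>14)|(V<190)));lid=cv2.convexHull(lid.astype(np.int32)).reshape(-1,2)/" h.py
python3 - <<'E'
from h import *
o=bot.get_obs();im=cv2.imread('pics/wrist2.png')[:,:,::-1].copy()
hsv=cv2.cvtColor(im,cv2.COLOR_RGB2HSV);print([hsv[r,c].tolist() for r,c in((155,285),(200,300),(140,330),(165,280),(140,275),(80,300),(190,270),(205,330),(214,322),(110,262))])
lid,st=measure(o,im,(240,20,400,235));print(lid.min(0),lid.max(0))
offs(o,im,(240,20,400,235),100)
P=wray(o,lid[lid[:,1]>150],101);print(circ(P,19.5),circ(P))
E
```

```text
[[15, 140, 137], [15, 148, 131], [21, 130, 220], [15, 136, 137], [16, 68, 158], [13, 177, 208], [15, 64, 123], [16, 144, 122], [16, 139, 123], [12, 172, 182]]
[271 117] [372 218]
lid (array([ 460.5, -307.2]), np.float64(1.13)) [ 460.5 -307.3   18.4] stand (array([ 468.1, -292. ]), np.float64(0.15)) [ 468.4 -291.4   35.5] 27
off [ -7.6 -15.2] 16.994116628998402 dir yaw wanted -0.4636476090008076 need tool x,y -0.4249469501431078 -16.988802785645728 pot in tool -0.2603357503964459 -56.92172764708309
(array([ 461.1, -306. ]), np.float64(0.64)) (array([ 460.5, -307.2,   18.4]), np.float64(0.06))
```

```bash
python3 -m inch '[[[0,-0.015,0,0,0,0,1],[0,-0.03,0,0,0,0,1],[0,-0.045,0,0,0,0,1],[0,-0.06,0,0,0,0,1],[0,-0.065,0,0,0,0,1],[0,-0.07,0,0,0,0,1],[0,-0.076,0,0,0,0,1],[0,-0.082,0,0,0,0,1],[0,-0.088,0,0,0,0,1],[0,-0.095,0,0,0,0,1]]]'
cat > look.py <<'E'
from h import *
import sys
n=sys.argv[1]
o=bot.get_obs();print(o['tool_pos'],o['tcp_rot'],o['contact_force'],o['time'])
im=bot.capture("wrist");cv2.imwrite(f"pics/wrist{n}.png",im[:,:,::-1])
offs(o,im,(240,20,400,235),int(sys.argv[2]))
E
python3 look.py 3 100
```

```text
time: 5.3
tool_pos: [442.7, -341.0, 51.8]
tcp_rot: [3.141, -0.0, -0.489]
contact_force: [-0.1, -0.5, 0.2]
grip_width: 0.4
[ 442.74385239 -340.97641864   51.75916306] [ 3.14136924e+00 -2.33080584e-04 -4.89437314e-01] [-0.0814333  -0.51940209  0.23181545] 5.3
lid (array([ 461.9, -304.2]), np.float64(0.98)) [ 462.3 -303.3   18.3] stand (array([ 469.4, -289.1]), np.float64(0.08)) [ 470.  -288.    34.8] 15
off [ -7.5 -15.1] 16.860011862392 dir yaw wanted -0.4609950953278027 need tool x,y -0.4794714934465851 -16.853192786145033 pot in tool -0.38250469569222817 -41.46464336523311
```

View pics/wrist3.png

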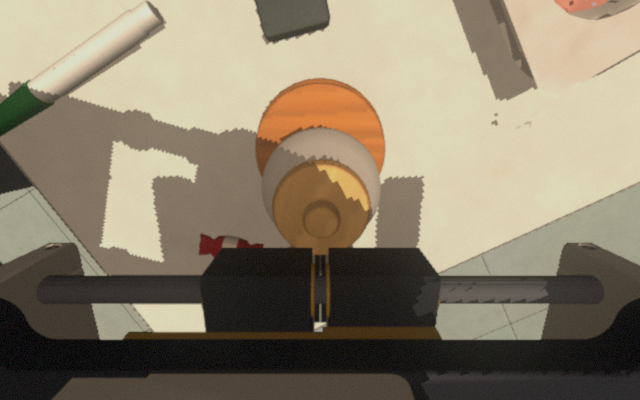

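Still about 2 mm short of contact and nothing has moved. Next is a gentle push.

```bash
python3 -m inch '[[[0,-0.005,0,0,0,0,1],[0,-0.01,0,0,0,0,1],[0,-0.016,0,0,0,0,1],[0,-0.022,0,0,0,0,1],[0,-0.028,0,0,0,0,1],[0,-0.034,0,0,0,0,1],[0,-0.04,0,0,0,0,1],[0,-0.046,0,0,0,0,1],[0,-0.05,0,0,0,0,1],[0,-0.05,0,0,0,0,1]]]'
python3 look.py 4 125
```

```text
time: 6.6
tool_pos: [447.4, -332.0, 51.7]
tcp_rot: [-3.142, 0.0, -0.489]
contact_force: [0.0, 0.2, -0.5]
grip_width: 0.3
[ 447.43619457 -331.95791958   51.73004398] [-3.14158560e+00  4.25270071e-07 -4.89239657e-01] [ 0.01976828  0.21560199 -0.47499572] 6.6
lid (array([ 465.7, -294.9]), np.float64(0.96)) [ 466.2 -293.9   18.3] stand (array([ 470.1, -287.6]), np.float64(0.17)) [ 470.8 -286.2   34.6] 15
off [-4.4 -7.3] 8.523496934943992 dir yaw wanted -0.5424315699899561 need tool x,y 0.4531673377439023 -8.511441673653279 pot in tool -1.2942635671129972 -41.29383578706443
```

View pics/wrist4.png

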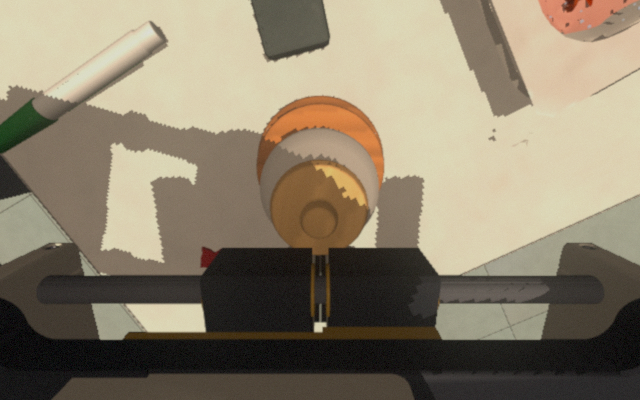

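The pot slides upright. This close, the foot's rim and the cropped lid bias the visual estimate. From the contact geometry (39.5 mm), about 6 mm remain, so I'll push 4.5 mm, back off and re-measure.

```bash
python3 -m inch '[[[0,-0.005,0,0,0,0,1],[0,-0.01,0,0,0,0,1],[0,-0.015,0,0,0,0,1],[0,-0.02,0,0,0,0,1],[0,-0.023,0,0,0,0,1],[0,-0.023,0,0,0,0,1],[0,-0.01,0,0,0,0,1],[0,0.02,0,0,0,0,1],[0,0.07,0,0,0,0,1],[0,0.12,0,0,0,0,1]]]'
python3 -m inch '[[[0,0,-0.1,0,0,0,1],[0,0,-0.2,0,0,0,1],[0,0,-0.3,0,0,0,1],[0,0,-0.4,0,0,0,1],[0,0,-0.45,0,0,0,1],[0,0,-0.48,0,0,0,1],[0,0,-0.48,0,0,0,1],[0,0,-0.48,0,0,0,1],[0,0,-0.48,0,0,0,1],[0,0,-0.48,0,0,0,1]]]'
python3 look.py 5 85
```

```text
time: 7.9
tool_pos: [435.7, -354.0, 51.7]
tcp_rot: [3.141, -0.0, -0.49]
contact_force: [-0.1, -0.1, 0.4]
grip_width: 0.1
time: 9.15
tool_pos: [436.0, -353.1, 147.4]
tcp_rot: [-3.141, 0.0, -0.489]
contact_force: [-0.3, -0.3, 0.8]
grip_width: 0.4
[ 436.04569228 -353.12030954  147.40887702] [-3.14148603e+00  4.91566625e-04 -4.89314595e-01] [-0.26014639 -0.26830077  0.81223696] 9.15
lid (array([ 467.5, -291.3]), np.float64(0.79)) [ 467.5 -291.3   18.7] stand (array([ 469.3, -289.4]), np.float64(0.05)) [ 469.2 -289.6   36.1] 9
off [-1.8 -1.9] 2.6172504656605127 dir yaw wanted -0.7583777142101777 need tool x,y 0.6957394555946322 -2.523082759231067 pot in tool -1.293536151102221 -69.35020482925528
```

View pics/wrist5.png

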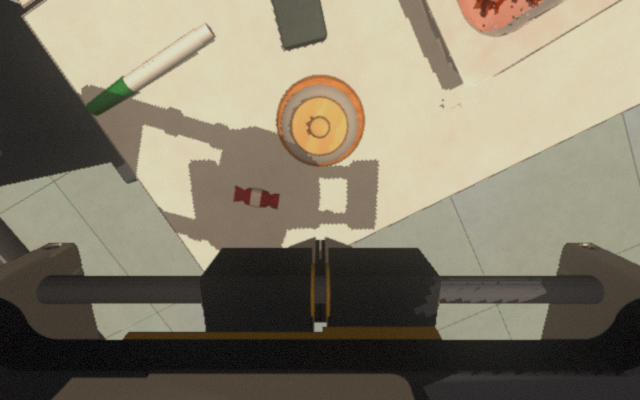

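```bash
python3 - <<'E'
import cv2
from plant import bot
for n,(x0,y0,s,f) in dict(scene=(345,205,90,6),side=(300,140,65,8)).items():
    im=bot.capture(n)[:,:,::-1];cv2.imwrite(f'pics/{n}5.png',im)
    cv2.imwrite(f'pics/{n}5z.png',cv2.resize(im[y0:y0+s,x0:x0+s],None,fx=f,fy=f,interpolation=cv2.INTER_CUBIC))
im=cv2.imread('pics/wrist5.png');cv2.imwrite('pics/wrist5z.png',cv2.resize(im[65:175,265:375],None,fx=5,fy=5,interpolation=cv2.INTER_CUBIC))
E
```

```text
(no output)
```

View pics/scene5z.png

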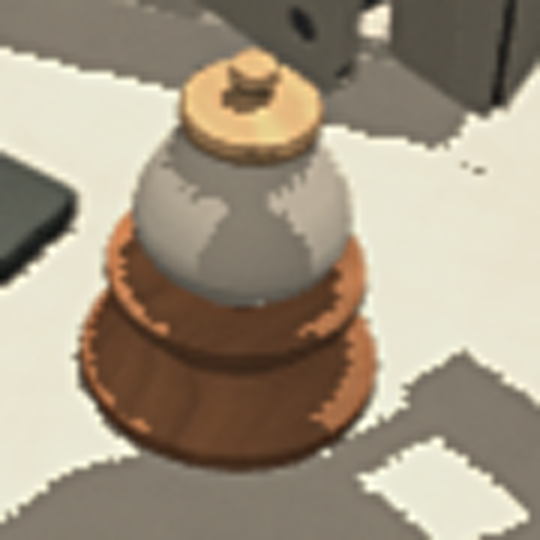

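View pics/side5z.png

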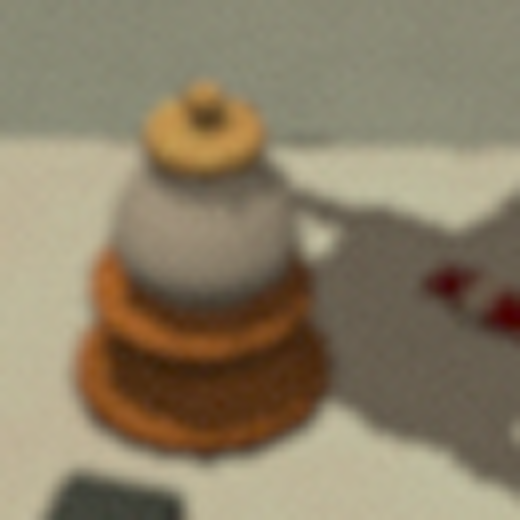

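View pics/wrist5z.png

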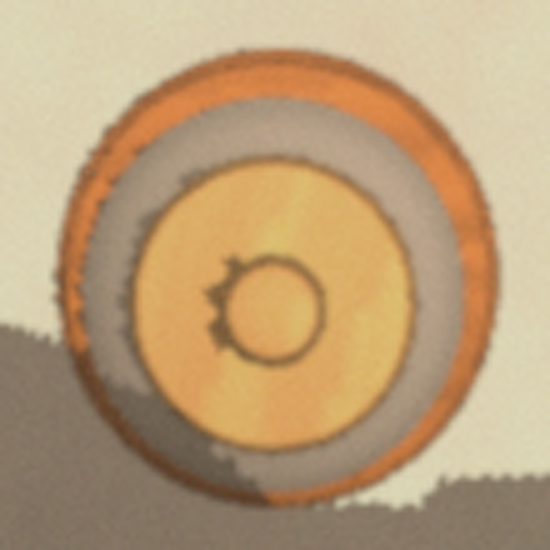

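```bash
python3 - <<'E'
from h import *
sc=lambda p:(np.array(p)+.5)/6-.5+[345,205]
si=lambda p:(np.array(p)+.5)/8-.5+[300,140]
s=np.array([468.8,-292.3])
print('scene',ray('scene',sc([(301,136),(252,105)]),101))
print('side',ray('side',si([(230,98),(205,128)]),101))
# predicted centred lid centre pixels
for n,inv in(('scene',lambda q:(q-[344.5,204.5])*6),('side',lambda q:(q-[299.5,139.5])*8)):
    print(n,inv(proj(n,[[468.0,-292,101]])))
o=bot.get_obs()
# wrist5z hand ellipses: stand top rim & belly & lid (zoom5, off 265,65)
w=lambda p:(np.array(p)+.5)/5-.5+[265,65]
print('lid',circ(wray(o,w([(133,305),(415,305),(272,158),(272,452)]),101)))
print('belly',circ(wray(o,w([(83,290),(463,290),(275,97),(275,488)]),58)))
print('rim outer@40',circ(wray(o,w([(60,275),(498,275),(280,50),(280,505)]),40)),'@0',circ(wray(o,w([(60,275),(498,275),(280,50),(280,505)]),2)))
E
```

```text
scene [[ 455.1476217  -310.02264742]
 [ 461.75820973 -294.38278977]]
side [[ 461.75702718 -304.85817372]
 [ 468.66178765 -289.01184225]]
scene [[251.76834022  89.18856332]]
side [[208.15595108 122.74830079]]
lid (array([ 467.7, -291.5,   18.4]), np.float64(0.09))
belly (array([ 467.6, -291.3,   29.8]), np.float64(0.08))
rim outer@40 (array([ 469.2, -290.3,   36.8]), np.float64(0.03)) @0 (array([ 469. , -290.8,   42.1]), np.float64(0.03))
```

```bash
python3 - <<'E'
from h import *
def P(n):
    c=bot.camera_params(n);return np.array([[c['fx'],0,c['cx']],[0,c['fx'],c['cy']],[0,0,1]])@np.c_[c['R'],c['t']]
sc=lambda p:(np.array(p,float)+.5)/6-.5+[345,205]
si=lambda p:(np.array(p,float)+.5)/8-.5+[300,140]
for nm,a,b in(('lid0',(301,136),(230,98)),('lid5',(252,105),(205,128)),('top',(236,265),(202,300)),('knob',(252,65),(205,93))):
    X=cv2.triangulatePoints(P('scene'),P('side'),sc(a),si(b)).ravel();print(nm,X[:3]/X[3])
E
```

```text
lid0 [ 461.15158128 -308.9932784    96.89597775]
lid5 [ 468.05479409 -293.17721908   96.75437346]
top [ 470.98241065 -290.59293145   33.76412289]
knob [ 467.86190028 -292.32848272  110.33116321]
```

The triangulated pot axis is about (467.9,-292.5), and the wrist view agrees at about (467.6,-291.4). The stand is at about (469,-291), so the residual is about 2–2.5 mm. One more small tap of about 1.6 mm should centre it.

```bash
python3 -m inch '[[[0,0,0.08,0,0,0,1],[0,0,0.16,0,0,0,1],[0,0,0.24,0,0,0,1],[0,0,0.32,0,0,0,1],[0,0,0.4,0,0,0,1],[0,0,0.46,0,0,0,1],[0,0,0.48,0,0,0,1],[0,-0.03,0.48,0,0,0,1],[0,-0.06,0.48,0,0,0,1],[0,-0.09,0.48,0,0,0,1]]]'
python3 -m inch '[[[0,-0.015,0,0,0,0,1],[0,-0.03,0,0,0,0,1],[0,-0.037,0,0,0,0,1],[0,-0.042,0,0,0,0,1],[0,-0.047,0,0,0,0,1],[0,-0.052,0,0,0,0,1],[0,-0.057,0,0,0,0,1],[0,-0.061,0,0,0,0,1],[0,-0.061,0,0,0,0,1],[0,-0.05,0,0,0,0,1]]]'
python3 -m inch '[[[0,0.02,0,0,0,0,1],[0,0.06,0,0,0,0,1],[0,0.1,0,0,0,0,1],[0,0.13,0,0,0,0,1],[0,0.13,-0.1,0,0,0,1],[0,0.13,-0.2,0,0,0,1],[0,0.13,-0.3,0,0,0,1],[0,0.13,-0.4,0,0,0,1],[0,0.13,-0.48,0,0,0,1],[0,0.13,-0.48,0,0,0,1]]]'
python3 look.py 6 85
python3 - <<'E'
import cv2
from plant import bot
im=bot.capture('scene')[:,:,::-1];cv2.imwrite('pics/scene6.png',im)
im=cv2.imread('pics/wrist6.png');cv2.imwrite('pics/wrist6z.png',cv2.resize(im[65:175,265:375],None,fx=5,fy=5,interpolation=cv2.INTER_CUBIC))
E
```

```text
time: 10.55
tool_pos: [445.1, -337.0, 52.3]
tcp_rot: [3.141, -0.001, -0.489]
contact_force: [-0.4, -1.2, 0.2]
grip_width: 0.7
time: 11.8
tool_pos: [449.3, -328.4, 51.7]
tcp_rot: [-3.142, 0.0, -0.489]
contact_force: [0.1, 0.5, 0.5]
grip_width: 0.3
time: 13.05
tool_pos: [437.4, -352.1, 148.8]
tcp_rot: [3.141, -0.002, -0.489]
contact_force: [-0.1, -0.6, -0.4]
grip_width: 0.2
[ 437.42520395 -352.12171641  148.83126944] [ 3.14071548e+00 -2.38687399e-03 -4.89480337e-01] [-0.05132676 -0.61452462 -0.35430726] 13.05
lid (array([ 468., -290.]), np.float64(0.79)) [ 468.1 -290.    18.7] stand (array([ 469.3, -289.3]), np.float64(0.06)) [ 468.7 -290.3   37.2] 8
off [-1.3 -0.7] 1.4764823060233447 dir yaw wanted -1.076854957875326 need tool x,y 0.8182333824250724 -1.2290216157111473 pot in tool -2.22297906584019 -69.20248671768964
```

View pics/wrist6z.png

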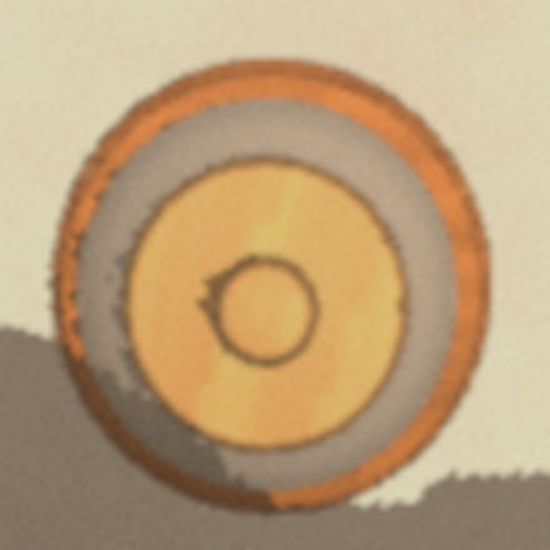

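View pics/scene6.png

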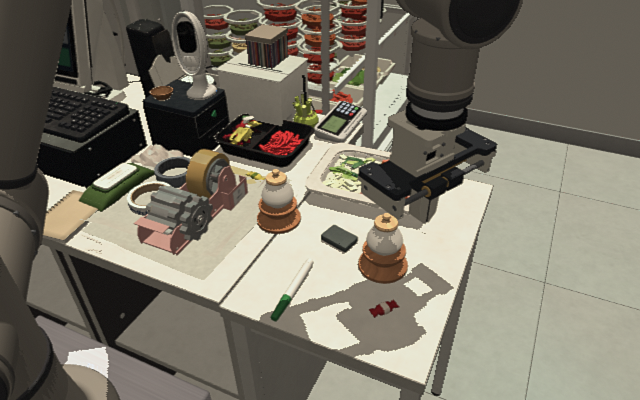

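The wrist view shows the pot upright and nearly concentric: the belly is at about zoom (267,293) and the rim at about (272,285), roughly 1.5 mm apart. In the scene view the other pot, tin, marker and sweets are where they were, and the gripper is clear.

```bash
python3 -c "
from plant import bot
print(bot.close_job())"
```

```text
the job is handed in; nothing more can be done
None
```

I slid the off-centre pot about 18 mm to the middle of its stand, and it stands upright there. I used closed fingertips low on its belly, in three slow pushes. Then I drew back and up clear of it and handed the job in at about 13 s; no verdict was reported.

- **Centring:** the last wrist-camera check put the pot's axis about 1.5 mm from the stand's, against the 6 mm allowed.
- **Surroundings:** in the last scene picture the other pot, tin, marker and red sweet looked unmoved. I did not measure them, and the yellow sweet is hard to make out in that view.
- **Force:** the readings at the ends of the moves stayed at noise level, about 1.3 N or less. I had no continuous reading during the pushes.
- **Disagreement:** single-camera estimates of the lid from the scene and side views differed from the wrist view by 3–6 mm. That was because I took the lid's visible edge to be at 101 mm, and it is at about 97 mm. Combining the two views before the last push agreed with the wrist view to within about 2 mm. I did not repeat that after the last push.

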